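Brake the counter trolley, load a mailing tube, release the brake

ROBOT

A 6-joint arm with a two-finger parallel gripper is mounted at the origin on the work surface. World frame = base frame: x ahead of the robot, y to its left, z up, the work surface at z = 0. Lengths are in mm, angles in degrees, forces in N, time in s.
With the tool pointing down it reaches from about 300 to 850 mm from the base axis. Payload 4.2 kg.
Tool frame: the origin (TCP) lies on the mounting face of the last link; the fingertips stand 191 mm ahead of it and the grasp point (between the pads) lies 172 mm ahead of it; z points along the fingers, y is the direction in which the jaws open and shut (so a half turn about z gives the same grasp; the last joint's range is limited). The gripper opens to 91 mm and grips with 3 to 60 N. Pads are 32 mm wide; open, the fingers measure 118 mm over their backs; the gripper's body (76 mm by 178 mm) begins 60 mm behind the grasp point.
Start: joints at [65.604, 18.312, 89.639, -0, 72.044, -1.146], TCP at [226.98, 528.302, 404.776] pointing down, gripper open.
Joint ranges: [-177.97, 177.97], [-48.28, 115.42], [12.27, 149.76], [-77.06, 257.06], [2.81, 150.46], [-146.56, 146.56]. Speed limits (degrees/s): [147.25, 147.25, 180, 180, 180, 180].

INTERFACE

Orientations are given as [roll, pitch, yaw] about the fixed x, y, z axes, in that order (R = Rz(yaw) Ry(pitch) Rx(roll)).
In Python, from workcell import env gives the robot as it stands.
- The arm moves only by the shell command python3 -m handwheel 'ROWS' [FORCE]. ROWS is JSON, a list of rows, each an object with "gripper": the opening in per cent of the stroke, from 0 (shut) to 100 (fully open); "travel": the shift along the tool's x, y, z in m, a list of three; "twist": the turn about the tool's z in rad. In form: [{"gripper": gripper, "travel": [x, y, z], "twist": twist}, ...]. A call has 1 to 5 rows; each row shifts and turns the commanded pose from where the row before left it, along the tool's axes as they then stand; what a row does not reach is not made up. A row lasts 1/12 s, in which the tool goes at most 41.7 mm and 7.16 degrees, less where a joint would pass 70% of its speed; a pose out of reach is approached as far as the arm can. A call with a gripper value outside its range is refused whole. The fingers move at their own pace and stop on an object; FORCE is the grip in N (left out, the last holds). Time passes only in rows, so rows that do not move let the fingers close. It gives the time, the measured TCP pose, the force and the opening at its end, in the units of the state.
- env.state(): the state, without advancing time (a new reading comes with each control period).
- env.grab_frame(name): name is "scene" or "top" or "wrist"; returns a dict with "frame" (420x560x3 uint8, red, green, blue), "intrinsics" (3x3 intrinsics, pixels), "extrinsics" (4x4, takes a point from camera to world coordinates). Camera axes: x right, y down, z forward; pixel columns grow to the right and rows downward; lengths in mm; the calibration is good to about 2 mm. A picture is of the moment at which its call begins. There is no depth.
- env.job_done(): hands the job in, once; it reports no verdict.
Trained networks look in the newest picture that a camera, given by its name, has taken for a name from the list of things; names that differ only in an ending like _2 or _b are one class to them, and where a whole thing is asked for, a point or a joint stands for the part that bears it (a point fixed in the world has none). Each returns a list of dicts, best first, with "confidence" (0 to 1); they miss things now and then, are a little off and sometimes report something else, mostly with a low value. They report only what shows in the picture. A call takes as long as a camera call.
- env.trace(camera, thing): "pixels" (420x560 bool, what is visible of it) and "uv" ([column, row] in pixels, amid what is visible of it).
- env.pinpoint(camera, thing): "uv" ([column, row] in pixels: a listed point, or the origin of a listed thing).
The state is a dict: "time_s": time; "qpos": joint angles; "qvel": joint speeds; "effort": joint torques, N m; "ee_pos": TCP position; "ee_rot": TCP orientation; "force": force on the tool from outside, world axes, zero at the start; "torque": the same for the moment, N m; "gripper_width": finger opening in mm.
Only numpy, scipy, OpenCV 4.12 (cv2) and the standard library are available. Lean on these libraries where they do the work, as an engineer would, in place of code of your own. Each camera call takes 0.05 s, during which the arm holds its last target. There are 200 camera calls.

TASK

Push the trolley's red brake lever fully down to lock it, then take the cardboard mailing tube and lower it (do not drop it) foot first into the grey tub on the trolley, leaving it leaning against the side of the rim that carries the yellow tab. Then flick the brake lever fully up again to release the trolley and let go of everything. Do not roll the trolley along its track, and leave the tub standing in its holder and the glue bottle and two parcels where they are.

Things in the scene. Friction and masses are not known exactly. Their poses are not given: they have to be found in the camera images.
- track: fixed low track, 150 mm (x) by 400 mm (y), 30 mm high, two aluminium rails along its own y. Origin: centre of its underside on the counter. Its -x side faces roughly to the robot.
- trolley (a joint): how far the trolley has rolled along the track's +y (m); starts at 0, range -0.09 to 0.09. Unbraked it rolls at about 1 N; with the brake down, a steel tooth under the lever sits between two dark jaws on the near rail, with 3 mm of play either way, and holds the trolley at its place (0). The trolley is a plywood deck 140 by 160 mm, top 46 mm above the counter, with a 4 mm radius wire hoop 34 mm high over the deck along each y end (75 mm either side of the middle).
- deck (a point): middle of the tub's holder on the deck top, 46 mm above the counter; its axes are those of the track. The holder is a rubber ring, inner radius 44 mm, 8 mm high, in which the tub stands loosely.
- brake (a joint): red brake lever on the robot-facing edge of the trolley (rad): 0 = fully up against its stop (released, bar about 55 mm higher than the hinge), 0.75 = fully down against its stop (locked, lever level). It grows as it is pushed down, stays where it is left (friction, about 3 N at the bar all the way). From about 0.4 rad on, the tooth is between the jaws.
- brake_hinge (a point): the lever's hinge axis, at mid lever, 55 mm above the counter; the axis is along the track's y. Two blue cheeks 45 mm long stand at 18 to 24 mm either side of it, up to 68 mm above the counter.
- brake_bar (a point): centre of the lever's red cross bar: a round bar 14 mm in diameter, 46 mm long, along the track's y, at the free end of the lever, 80 mm from the hinge towards the track's -x. The arm between is 14 mm wide and 8 mm thick. The bar can be pressed from above and pinched by its two ends from above; when down it is 55 mm above the bare counter.
- tub: loose grey round tub, 0.45 kg, outer radius 42 mm, inner radius 38 mm, 100 mm high, floor 5 mm thick, standing upright in the trolley's holder. Origin: centre of its underside, z up. Its yellow tab (34 mm wide, 26 mm high, standing out 14 mm at the rim) is on the tub's own +x side.
- tube: loose cardboard mailing tube, closed, 30 mm in diameter, 190 mm long, about 90 g, standing upright on the counter to one side of the trolley. Origin: centre of its foot; its z runs along the tube to its top. The gripper can take it at about 155 mm above the foot.
- tube_top (a point): centre of the tube's top end, 190 mm from the foot.
- glue: bystander: white bottle with orange cap, 54 mm in diameter, 130 mm high, standing on the other side of the trolley from the tube. Origin: centre of its underside.
- parcel_a: bystander: cardboard parcel 90 by 110 by 70 mm behind the track. Origin: centre of its underside.
- parcel_b: bystander: cardboard parcel 80 by 100 by 50 mm behind the track. Origin: centre of its underside.

How it is judged (in metres and radians):
On the way, in this order (a step that is already met when the one before it is completed fails the run):
1. the brake lever is down (above 0.65 rad) while the tube is still outside the tub (value of joint brake above 0.65 rad and horizontal distance between tube and tub above 0.06 m), for 0.2 s.
2. with the brake still down, the tube stands on the tub's floor, let go, leaning against the rim on the tab side (value of joint brake above 0.65 rad and z of tube in the frame of tub below 0.02 m and horizontal distance between tube and tub below 0.04 m and x of tube_top in the frame of tub above 0.03 m and y of tube_top in the frame of tub between -0.03 and 0.03 m and angle between tube's own z axis and vertical above 0.1 rad and contact force between the fingers and tube below 0.05 N and linear speed of tube below 0.03 m/s), for 0.3 s.
At the end, for the whole second after the job is handed in: Brake below 0.15 rad; tube at rest, foot within 20 mm of the tub's underside, leaning over 0.1 rad with its top over 30 mm to the tub's +x and within 30 mm sideways; tub upright (0.06 rad) within 8 mm of its place on the deck; trolley within 30 mm of its start (value of joint brake below 0.15 rad and z of tube in the frame of tub below 0.02 m and horizontal distance between tube and tub below 0.04 m and x of tube_top in the frame of tub above 0.03 m and y of tube_top in the frame of tub between -0.03 and 0.03 m and angle between tube's own z axis and vertical above 0.1 rad and linear speed of tube below 0.03 m/s and distance between tub and deck below 0.008 m and angle between tub's own z axis and vertical below 0.06 rad and value of joint trolley between -0.03 and 0.03 m); the robot touches nothing.
It fails at once if the trolley rolls more than 40 mm from its place (value of joint trolley above 0.04 m or value of joint trolley below -0.04 m).
It fails at once if the tube is dropped (falls faster than 0.7 m/s out of the fingers) (linear speed of tube above 0.7 m/s and contact force between the fingers and tube below 0.05 N).
It fails at once if the tub is tipped over 0.35 rad (angle between tub's own z axis and vertical above 0.35 rad).
It fails at once if the glue bottle or a parcel is moved more than 20 mm (distance of any of glue, parcel_a, parcel_b from where it was at the start of the episode above 0.02 m).
It also fails if it takes over 61 s, if anything falls off the work surface, if the arm or the gripper's body presses on something with over 40 N, if the wrist force passes 120 N, or if a joint passes its speed limit or range.

## Working session

There is one attempt and no reset: what is moved stays moved. The work goes in short steps, Python scripts to look and compute and a shell command to move; the robot and the scene stay as the last step left them, time stands still between calls to the robot, and variables do not carry over. Pictures are saved under pics/ and viewed, about 8 in all and at most 12, crops included, and the job is handed in when it is done.

```bash
mkdir -p pics; ls
cat > h.py <<'E'
import numpy as np, cv2, json
from scipy.spatial.transform import Rotation as R
from workcell import env
def grab(n,save=None):
    f=env.grab_frame(n)
    if save: cv2.imwrite('pics/'+save,cv2.cvtColor(f['frame'],cv2.COLOR_RGB2BGR))
    return f
def ray(f,uv):
    K=np.array(f['intrinsics']);E=np.array(f['extrinsics'])
    d=E[:3,:3]@np.linalg.solve(K,[uv[0],uv[1],1.]); return E[:3,3],d/np.linalg.norm(d)
def atz(f,uv,z):
    o,d=ray(f,uv); return o+d*(z-o[2])/d[2]
def proj(f,p):
    E=np.linalg.inv(np.array(f['extrinsics']));q=np.array(f['intrinsics'])@(E[:3,:3]@np.array(p)+E[:3,3]);return q[:2]/q[2]
def inter(rs):
    A=np.zeros((3,3));b=np.zeros(3)
    for o,d in rs:
        P=np.eye(3)-np.outer(d,d);A+=P;b+=P@o
    x=np.linalg.solve(A,b); return x,[np.linalg.norm((np.eye(3)-np.outer(d,d))@(x-o)) for o,d in rs]
def st():
    s=env.state();print('t',s['time_s'],'pos',np.round(s['ee_pos'],1),'rot',np.round(s['ee_rot'],2),'F',np.round(s['force'],1),'w',s['gripper_width']);return s
E
python3 - <<'E'
from h import *
st()
fs={n:grab(n,n+'0.png') for n in('scene','top')}
cv2.imwrite('pics/both0.png',np.hstack([cv2.imread('pics/%s0.png'%n) for n in fs])[:, :])
for t in ['track','deck','brake_hinge','brake_bar','tub','tube','tube_top','glue','parcel_a','parcel_b']:
    r=[]
    for n in fs:
        ps=env.pinpoint(n,t); print(t,n,[(np.round(p['uv'],1).tolist(),round(p['confidence'],2)) for p in ps[:2]])
        if ps: r.append(ray(fs[n],ps[0]['uv']))
    if len(r)==2: x,e=inter(r);print('   ',np.round(x,1),np.round(e,1))
for n in fs: print(n,np.round(np.array(fs[n]['extrinsics'])[:3,3]))
E
```

```text
pics
t 0.0 pos [226.9 528.2 403.9] rot [-179.9    -0.    156.75] F [-0.8  0.3  0.8] w 91.50716481676412
track scene [([288.3, 248.4], 0.68)]
track top [([264.6, 219.7], 0.8)]
    [614.4  34.3   4.1] [0.3 0.3]
deck scene [([294.8, 241.9], 0.78)]
deck top []
brake_hinge scene [([263.8, 208.7], 0.88)]
brake_hinge top [([260.1, 262.6], 0.85)]
    [513.6  44.1  41.4] [2.9 2.9]
brake_bar scene [([248.0, 175.0], 0.83)]
brake_bar top [([253.0, 285.8], 0.96)]
    [459.6  52.5 104.1] [2.4 2.4]
tub scene [([291.2, 241.8], 0.97)]
tub top [([264.1, 210.1], 0.61)]
    [628.3  33.7  46.6] [3.4 3.4]
tube scene [([177.7, 265.7], 0.63), ([338.1, 160.7], 0.59)]
tube top [([145.0, 268.5], 0.71), ([259.9, 258.5], 0.66)]
    [516.1  29.7 146.4] [230.9 230.9]
tube_top scene [([343.6, 103.2], 0.69)]
tube_top top []
glue scene [([178.8, 266.7], 0.9)]
glue top [([352.9, 277.6], 0.82)]
    [ 486.5 -175.1   -7.9] [2. 2.]
parcel_a scene [([306.5, 313.5], 0.91), ([369.6, 264.8], 0.83)]
parcel_a top [([220.9, 158.2], 0.73), ([295.3, 167.2], 0.62)]
    [752.1  74.5 -85.4] [85.8 85.8]
parcel_b scene [([306.5, 313.5], 0.91), ([369.6, 264.8], 0.83)]
parcel_b top [([220.9, 158.2], 0.73), ([295.3, 167.2], 0.62)]
    [752.1  74.5 -85.4] [85.8 85.8]
scene [1010. -325.  812.]
top [466.  36. 994.]
```

Run:
```python
from h import *
a=cv2.imread('pics/scene0.png')[60:360,120:420];b=cv2.imread('pics/top0.png')[100:400,100:400]
cv2.imwrite('pics/c1.png',cv2.resize(np.hstack([a,b]),(800,400),interpolation=cv2.INTER_CUBIC))
```

```text
(no output)
```

View pics/c1.png

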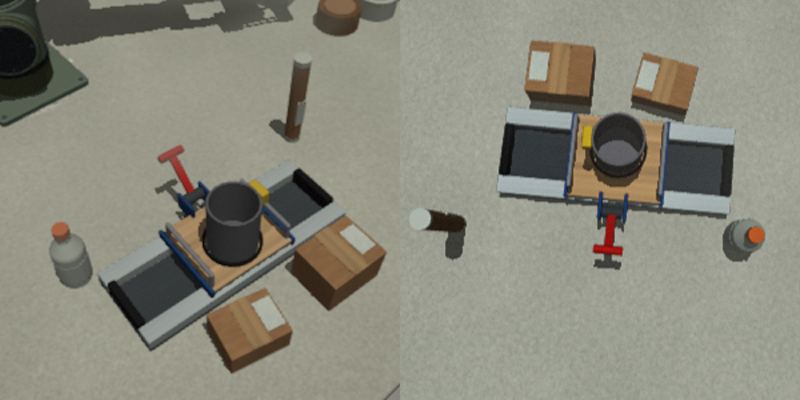

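Run:
```python
from h import *
fs={n:grab(n) for n in('scene','top')}
Z=dict(track=[0],deck=[46],brake_hinge=[55],brake_bar=[110],tub=[46],glue=[0],tube=[0],tube_top=[190])
for t,z in Z.items():
    for n in fs:
        for p in env.pinpoint(n,t)[:2]: print(t,n,np.round(atz(fs[n],p['uv'],z[0])[:2],1),round(p['confidence'],2))
print('tubetop click', atz(fs['top'],(115,263),190)[:2].round(1))
for n in fs:
    h=cv2.cvtColor(fs[n]['frame'],cv2.COLOR_RGB2HSV)
    for nm,lo,hi in(('yellow',(22,150,110),(34,255,255)),):
        m=cv2.inRange(h,lo,hi);k,l,s,c=cv2.connectedComponentsWithStats(m)
        i=1+np.argmax(s[1:,4]);print(n,nm,s[i],c[i].round(1),'tab z133',atz(fs[n],c[i],133)[:2].round(1),'z146',atz(fs[n],c[i],146)[:2].round(1))
    for p in env.trace(n,'tube')[:2]:
        if p['pixels'].any(): print('tube mask',n,p['uv'],p['confidence'],cv2.minAreaRect(np.argwhere(p['pixels'])[:,::-1].astype(np.float32)))
# track yaw from rails (top view): mask -> world points -> rect
p=env.trace('top','track')[0];m=p['pixels']
pts=np.argwhere(m)[:,::-1][::3]
w=np.array([atz(fs['top'],u,30)[:2] for u in pts],np.float32)
print('track rect',cv2.minAreaRect(w))
```

```text
track scene [613.6  35.8] 0.7
track top [614.4  39.8] 0.92
deck scene [630.3  37.8] 0.97
brake_hinge scene [520.   38.5] 0.67
brake_hinge top [510.6  42.1] 0.77
brake_bar scene [458.9  43.2] 0.81
brake_bar top [458.9  46.5] 0.91
brake_bar top [499.8 277.4] 0.36
tub scene [622.   36.6] 0.75
tub top [620.1  38.4] 0.57
glue scene [ 487.9 -175.2] 0.66
glue top [ 494.2 -176.6] 0.7
tube scene [498.3 309.1] 0.86
tube scene [605.1  59.9] 0.25
tube top [492.9 304.1] 0.63
tube top [763.7 144.5] 0.5
tube_top scene [493.  313.3] 0.79
tube_top top [493.6 309.5] 0.56
tubetop click [496.3 311.6]
scene yellow [536 232  24  22  86] [547.7 242.3] tab z133 [986.9 355.8] z146 [987.4 342.8]
tube mask scene [345.0, 134.1] 0.57 ((343.0899963378906, 133.3699951171875), (14.142135620117188, 67.74083709716797), 8.130102157592773)
tube mask scene [306.4, 305.9] 0.29 ((306.9000549316406, 306.8000183105469), (48.746280670166016, 56.34891128540039), 63.43495178222656)
top yellow [236 194   9  17 118] [239.8 201.8] tab z133 [631.1  87.1] z146 [628.6  86.3]
tube mask top [127.8, 264.0] 0.62 ((127.87128448486328, 264.7871398925781), (42.48808670043945, 15.920595169067383), 5.710593223571777)
track rect ((569.9533081054688, 42.73448181152344), (400.8570861816406, 237.80271911621094), 85.48261260986328)
```

The top view and the side view agree. The tab faces the robot's left (+y), the bar is up at about (459, 46), the tube at (495, 310), and the track yaw is about -4.5°. I'll shut the fingers and go above the bar.

```bash
python3 -m handwheel '[{"gripper":0,"travel":[0,0,0],"twist":-0.109},{"gripper":0,"travel":[0,0,0],"twist":-0.109},{"gripper":0,"travel":[0,0,0],"twist":-0.109},{"gripper":0,"travel":[-0.0185,-0.033,0],"twist":0},{"gripper":0,"travel":[-0.0185,-0.033,0],"twist":0}]' 20
python3 -m handwheel '[{"gripper":0,"travel":[-0.0185,-0.033,0],"twist":0},{"gripper":0,"travel":[-0.0185,-0.033,0],"twist":0},{"gripper":0,"travel":[-0.0185,-0.033,0],"twist":0},{"gripper":0,"travel":[-0.0185,-0.033,0],"twist":0},{"gripper":0,"travel":[-0.0185,-0.033,0],"twist":0}]'
python3 -m handwheel '[{"gripper":0,"travel":[-0.0185,-0.033,0],"twist":0},{"gripper":0,"travel":[-0.0185,-0.033,0],"twist":0},{"gripper":0,"travel":[-0.0185,-0.033,0],"twist":0},{"gripper":0,"travel":[-0.0185,-0.033,0],"twist":0},{"gripper":0,"travel":[-0.0185,-0.033,0],"twist":0}]'
python3 -m handwheel '[{"gripper":0,"travel":[-0.0185,-0.033,0],"twist":0},{"gripper":0,"travel":[-0.0185,-0.033,0],"twist":0},{"gripper":0,"travel":[0,0,0],"twist":0},{"gripper":0,"travel":[0,0,0],"twist":0}]'
python3 - <<'E'
from h import *
s=st();f=grab('wrist','w1.png')
print(np.array(f['extrinsics'])[:3].round(2),np.array(f['intrinsics']).round(0).tolist())
for t,z in dict(brake_bar=110,brake_hinge=55,tub=46,deck=46).items():
    for p in env.pinpoint('wrist',t)[:2]: print(t,np.round(p['uv']),np.round(atz(f,p['uv'],z)[:2],1),round(p['confidence'],2))
h=cv2.cvtColor(f['frame'],cv2.COLOR_RGB2HSV)
E
```

```text
time_s: 2.57
ee_pos: [258.5, 459.9, 404.3]
ee_rot: [-180.0, 0.0, 175.7]
force: [0.3, -1.0, -0.2]
gripper_width: 60.4
time_s: 2.98
ee_pos: [338.1, 286.1, 404.9]
ee_rot: [180.0, 0.0, 175.5]
force: [0.5, 0.1, 0.5]
gripper_width: 27.4
time_s: 3.4
ee_pos: [417.4, 114.2, 405.1]
ee_rot: [180.0, 0.0, 175.5]
force: [0.6, 1.6, 0.5]
gripper_width: 0.6
time_s: 3.73
ee_pos: [449.3, 45.8, 404.7]
ee_rot: [180.0, -0.0, 175.2]
force: [0.5, 0.2, 0.2]
gripper_width: 0.3
t 3.7333 pos [449.3  45.8 404.7] rot [ 1.7998e+02 -1.0000e-02  1.7524e+02] F [0.5 0.2 0.2] w 0.3266303286374215
[[ 8.0000e-02  9.5000e-01  2.9000e-01  3.6555e+02]
 [ 1.0000e+00 -8.0000e-02 -2.0000e-02  5.0890e+01]
 [ 0.0000e+00  2.9000e-01 -9.6000e-01  3.8400e+02]] [[291.0, 0.0, 281.0], [0.0, 291.0, 207.0], [0.0, 0.0, 1.0]]
brake_bar [283. 213.] [456.6  45.8] 0.65
brake_hinge [285. 250.] [522.5  43.3] 0.85
```

View pics/w1.png

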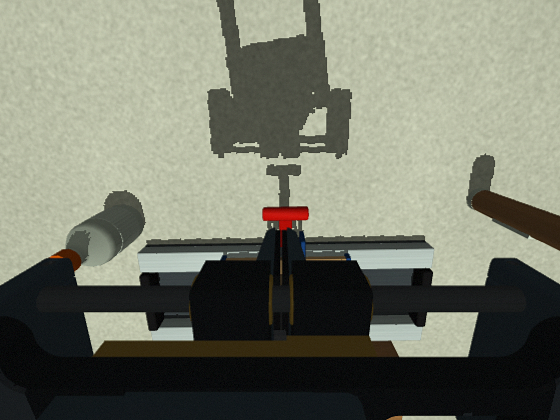

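```bash
python3 -m handwheel '[{"gripper":0,"travel":[0,0,0.03],"twist":0},{"gripper":0,"travel":[0,0,0.03],"twist":0},{"gripper":0,"travel":[0,0,0.03],"twist":0},{"gripper":0,"travel":[0,0,0],"twist":0}]'
python3 -m handwheel '[{"gripper":0,"travel":[0.001,0,0.012],"twist":0},{"gripper":0,"travel":[0.001,0,0.012],"twist":0},{"gripper":0,"travel":[0.001,0,0.012],"twist":0},{"gripper":0,"travel":[0.001,0,0.012],"twist":0},{"gripper":0,"travel":[0.001,0,0.009],"twist":0}]'
python3 -m handwheel '[{"gripper":0,"travel":[0,0,0.001],"twist":0},{"gripper":0,"travel":[0,0,0.001],"twist":0}]'
```

```text
time_s: 4.32
ee_pos: [446.4, 48.3, 310.4]
ee_rot: [-179.9, -0.6, 175.6]
force: [-0.0, 0.9, -1.1]
gripper_width: 0.5
time_s: 4.73
ee_pos: [443.6, 48.6, 258.5]
ee_rot: [180.0, 0.0, 175.6]
force: [-2.2, 0.1, 2.3]
gripper_width: 0.4
time_s: 4.9
ee_pos: [444.0, 48.2, 256.4]
ee_rot: [180.0, 0.0, 175.5]
force: [-1.2, 0.5, 2.2]
gripper_width: 0.5
```

```bash
python3 -m handwheel '[{"gripper":0,"travel":[0,0,0.001],"twist":0},{"gripper":0,"travel":[0,0,0.001],"twist":0},{"gripper":0,"travel":[0,0,0.001],"twist":0}]'
python3 -m handwheel '[{"gripper":0,"travel":[0,0,0.001],"twist":0},{"gripper":0,"travel":[0,0,0],"twist":0}]'
python3 -m handwheel '[{"gripper":0,"travel":[0,0,0.001],"twist":0},{"gripper":0,"travel":[0,0,0],"twist":0}]'
```

```text
time_s: 5.15
ee_pos: [444.1, 47.9, 253.3]
ee_rot: [180.0, 0.1, 175.5]
force: [-1.1, 0.9, 2.9]
gripper_width: 0.3
time_s: 5.32
ee_pos: [444.1, 47.8, 252.4]
ee_rot: [180.0, 0.1, 175.5]
force: [-2.3, -0.5, 6.3]
gripper_width: 0.4
time_s: 5.48
ee_pos: [444.1, 47.8, 252.1]
ee_rot: [180.0, 0.1, 175.5]
force: [-4.3, 1.0, 13.2]
gripper_width: 0.5
```

```bash
python3 -m handwheel '[{"gripper":0,"travel":[0,0,-0.02],"twist":0},{"gripper":0,"travel":[0,0,-0.035],"twist":0},{"gripper":0,"travel":[0,0,-0.035],"twist":0},{"gripper":100,"travel":[0,0,-0.04],"twist":0.119},{"gripper":100,"travel":[0,0,-0.04],"twist":0.119}]'
python3 -m handwheel '[{"gripper":100,"travel":[0,0,0],"twist":0.119},{"gripper":100,"travel":[0,0,0],"twist":0.119},{"gripper":100,"travel":[0,0,0],"twist":0.119},{"gripper":100,"travel":[0,0,0],"twist":0.119},{"gripper":100,"travel":[0,0,0],"twist":0.119}]'
python3 -m handwheel '[{"gripper":100,"travel":[0,0,0],"twist":0.119},{"gripper":100,"travel":[0,0,0],"twist":0.119},{"gripper":100,"travel":[0,0,0],"twist":0.119},{"gripper":100,"travel":[0,0,0],"twist":0.119},{"gripper":100,"travel":[0,0,0],"twist":0.119}]'
python3 -m handwheel '[{"gripper":100,"travel":[0,0,0],"twist":0.119},{"gripper":100,"travel":[0,0,0],"twist":0.119},{"gripper":100,"travel":[0.038,0,0],"twist":0},{"gripper":100,"travel":[0.038,0,0],"twist":0},{"gripper":100,"travel":[0.038,0,0],"twist":0}]'
python3 -m handwheel '[{"gripper":100,"travel":[0.038,0,0],"twist":0},{"gripper":100,"travel":[0.038,0,0],"twist":0},{"gripper":100,"travel":[0.038,0.005,0],"twist":0},{"gripper":100,"travel":[0.038,0,0],"twist":0},{"gripper":100,"travel":[0,0,0],"twist":0}]'
python3 - <<'E'
from h import *
s=st();fs={n:grab(n,n+'2.png') for n in('scene','top','wrist')}
Z=dict(tube=0,tube_top=190,tub=46,deck=46,brake_bar=55,brake_hinge=55)
for t,z in Z.items():
    for n in fs:
        for p in env.pinpoint(n,t)[:2]: print(t,n,np.round(p['uv']),np.round(atz(fs[n],p['uv'],z)[:2],1),round(p['confidence'],2))
for n in ('top','wrist'):
    h=cv2.cvtColor(fs[n]['frame'],cv2.COLOR_RGB2HSV)
    m=cv2.inRange(h,(22,150,80),(34,255,255));k,l,st_,c=cv2.connectedComponentsWithStats(m)
    for i in range(1,k):
        if st_[i,4]>30: print(n,st_[i],c[i],atz(fs[n],c[i],133)[:2].round(1))
a=cv2.imread('pics/top2.png')[100:310,100:380];b=cv2.imread('pics/wrist2.png')
cv2.imwrite('pics/c2.png',cv2.resize(np.vstack([cv2.resize(a,(560,420)),b]),None,fx=.7,fy=.7))
E
```

```text
time_s: 5.9
ee_pos: [443.6, 47.5, 422.5]
ee_rot: [-180.0, 0.0, 161.5]
force: [1.1, -0.2, -0.6]
gripper_width: 10.8
time_s: 6.32
ee_pos: [444.0, 47.6, 420.9]
ee_rot: [179.9, 0.1, 127.4]
force: [-0.3, 0.1, -0.0]
gripper_width: 44.6
time_s: 6.73
ee_pos: [444.1, 47.6, 420.7]
ee_rot: [179.9, 0.0, 93.3]
force: [0.5, 0.3, -0.1]
gripper_width: 77.7
time_s: 7.15
ee_pos: [464.0, 160.8, 421.0]
ee_rot: [179.9, -0.0, 79.9]
force: [0.3, -0.3, -0.4]
gripper_width: 91.4
time_s: 7.57
ee_pos: [495.9, 314.3, 419.9]
ee_rot: [179.9, -0.2, 80.3]
force: [0.5, 0.3, -0.1]
gripper_width: 90.8
t 7.5667 pos [495.9 314.3 419.9] rot [179.94  -0.24  80.27] F [ 0.5  0.3 -0.1] w 90.84657733540676
tube scene [339. 163.] [497.8 311.9] 0.68
tube top [144. 267.] [495.3 310.3] 0.79
tube wrist [278. 180.] [490.6 309.1] 0.66
tube_top scene [345. 102.] [490.9 312.5] 0.97
tube_top top [116. 263.] [496.5 309. ] 0.66
tube_top wrist [280. 223.] [495.5 314.3] 0.68
tube_top wrist [283. 180.] [502.9 346.9] 0.42
tub scene [291. 241.] [624.5  32.7] 0.67
tub top [264. 211.] [627.4  35.5] 0.79
deck scene [296. 241.] [631.2  39.3] 0.82
brake_bar scene [241. 186.] [437.7  42.3] 0.86
brake_bar top [253. 299.] [431.8  53.8] 0.63
brake_hinge scene [263. 206.] [517.5  42.6] 0.59
brake_hinge top [258. 259.] [519.6  47.4] 0.67
brake_hinge top [254. 295.] [441.2  52.2] 0.5
top [236 194   9  17 123] [239.99186992 202.2195122 ] [630.2  86.8]
```

View pics/c2.png

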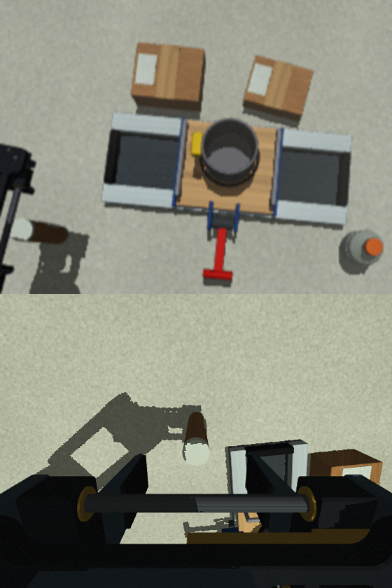

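```bash
cat > fit.py <<'E'
from h import *
from scipy.optimize import minimize
fs={n:grab(n) for n in('scene','top')}
M={}
for n in fs:
    p=env.trace(n,'tub')[0];m=p['pixels'].copy();print(n,p['confidence'],m.sum());h=cv2.cvtColor(fs[n]['frame'],cv2.COLOR_RGB2HSV)
    y=cv2.inRange(h,(22,150,80),(34,255,255));k,l,s,c=cv2.connectedComponentsWithStats(y)
    q=[i for i in range(1,k) if s[i,4]>20 and abs(c[i]-p['uv']).max()<60]
    ym=np.isin(l,q); M[n]=(m&~ym,ym)
a=np.linspace(0,2*np.pi,60)
def hull(f,P,out):
    q=np.array([proj(f,p) for p in P]);cv2.fillConvexPoly(out,cv2.convexHull(np.round(q*16).astype(np.int32)),1,shift=4);return out
def cost(v,det=False):
    x,y,t=v;C=0
    for n,f in fs.items():
        P=[(x+42*np.cos(b),y+42*np.sin(b),z) for b in a for z in(146,54)]
        H=hull(f,P,np.zeros((420,560),np.uint8)).astype(bool)
        ct,s_=np.cos(t),np.sin(t)
        T=[(x+r*ct-w*s_,y+r*s_+w*ct,z) for r in(42,56) for w in(-17,17) for z in(120,146)]
        Y=hull(f,T,np.zeros((420,560),np.uint8)).astype(bool)
        m,ym=M[n]
        if n=='scene': Y=Y&~H   # tab partly behind the tub
        H=H&~Y
        for A,B in((H,m),(Y,ym)): C+=1-(A&B).sum()/max((A|B).sum(),1)
    return C
best=min((minimize(cost,(x,37,np.radians(t)),method='Nelder-Mead',options=dict(initial_simplex=[(x,37,np.radians(t)),(x+6,37,np.radians(t)),(x,43,np.radians(t)),(x,37,np.radians(t+12))])) for x in(618,626) for t in(72,82,90)),key=lambda r:r.fun)
print('tub',best.x[:2].round(1),'yaw',np.degrees(best.x[2]).round(1),'cost',round(best.fun,3))
E
python3 fit.py
python3 -m handwheel '[{"gripper":100,"travel":[-0.002,0,0.031],"twist":0},{"gripper":100,"travel":[0,0,0.031],"twist":0},{"gripper":100,"travel":[0,0,0.031],"twist":0},{"gripper":100,"travel":[0,0,0],"twist":0}]' 8
python3 -m handwheel '[{"gripper":0,"travel":[0,0,0],"twist":0},{"gripper":0,"travel":[0,0,0],"twist":0},{"gripper":0,"travel":[0,0,0],"twist":0},{"gripper":0,"travel":[0,0,0],"twist":0},{"gripper":0,"travel":[0,0,0],"twist":0}]'
python3 -m handwheel '[{"gripper":0,"travel":[0,0,0],"twist":0},{"gripper":0,"travel":[0,0,0],"twist":0},{"gripper":0,"travel":[0,0,0],"twist":0},{"gripper":0,"travel":[0,0,0],"twist":0},{"gripper":0,"travel":[0,0,0],"twist":0}]'
```

```text
scene 0.61 2386
top 0.58 1667
tub [628.2  36.2] yaw 91.5 cost 0.672
time_s: 9.15
ee_pos: [492.8, 305.9, 322.0]
ee_rot: [-179.5, 0.5, 80.0]
force: [0.2, -0.5, -1.1]
gripper_width: 91.0
time_s: 9.57
ee_pos: [494.7, 307.1, 329.4]
ee_rot: [179.9, -0.1, 80.0]
force: [-0.3, -0.4, 0.5]
gripper_width: 60.5
time_s: 9.98
ee_pos: [494.4, 306.9, 327.8]
ee_rot: [-180.0, -0.0, 80.0]
force: [0.5, 0.0, 1.0]
gripper_width: 29.8
```

```bash
python3 -m handwheel '[{"gripper":0,"travel":[0,0,-0.015],"twist":0},{"gripper":0,"travel":[0,0,-0.03],"twist":0},{"gripper":0,"travel":[0,0,-0.035],"twist":0},{"gripper":0,"travel":[0,0,-0.035],"twist":0},{"gripper":0,"travel":[0,0,-0.035],"twist":0}]'
python3 -m handwheel '[{"gripper":0,"travel":[0,0,-0.025],"twist":0},{"gripper":0,"travel":[-0.015,0.01,0],"twist":0},{"gripper":0,"travel":[-0.029,0.02,0],"twist":0},{"gripper":0,"travel":[-0.029,0.02,0],"twist":0},{"gripper":0,"travel":[-0.029,0.02,0],"twist":0}]'
python3 -m handwheel '[{"gripper":0,"travel":[-0.029,0.02,0],"twist":0},{"gripper":0,"travel":[-0.029,0.02,0],"twist":0},{"gripper":0,"travel":[-0.029,0.02,0],"twist":0},{"gripper":0,"travel":[-0.029,0.02,0],"twist":0},{"gripper":0,"travel":[-0.029,0.02,0],"twist":0}]'
python3 -m handwheel '[{"gripper":0,"travel":[-0.015,0.01,0],"twist":0},{"gripper":0,"travel":[0,0,0],"twist":0},{"gripper":0,"travel":[0,0,0],"twist":0},{"gripper":0,"travel":[0,0,0],"twist":0}]'
python3 - <<'E'
from h import *
s=st();fs={n:grab(n,n+'3.png') for n in('scene','top','wrist')}
for t,z in dict(tub=46,tube=160,tube_top=352).items():
    r=[]
    for n in fs:
        for p in env.pinpoint(n,t)[:1]: print(t,n,np.round(p['uv']),np.round(atz(fs[n],p['uv'],z)[:2],1),round(p['confidence'],2));r.append(ray(fs[n],p['uv']))
    if len(r)>1: print(inter(r))
b=cv2.imread('pics/wrist3.png')
cv2.imwrite('pics/c3.png',np.hstack([b[:, 120:480],cv2.resize(cv2.imread('pics/scene3.png')[50:330,180:460],(420,420))]))
E
```

```text
time_s: 10.4
ee_pos: [494.2, 306.7, 478.9]
ee_rot: [-180.0, 0.0, 80.0]
force: [0.8, -0.1, -1.8]
gripper_width: 29.5
time_s: 10.82
ee_pos: [545.9, 193.3, 502.6]
ee_rot: [-180.0, 0.0, 80.1]
force: [-0.1, -0.5, -0.8]
gripper_width: 29.8
time_s: 11.23
ee_pos: [619.6, 32.5, 502.3]
ee_rot: [-180.0, 0.0, 80.0]
force: [-0.5, 0.3, -0.9]
gripper_width: 30.0
time_s: 11.57
ee_pos: [626.2, 18.2, 502.4]
ee_rot: [-179.9, -0.0, 80.0]
force: [0.2, 0.8, -2.2]
gripper_width: 29.7
t 11.5667 pos [626.2  18.2 502.4] rot [-1.7993e+02 -3.0000e-02  8.0040e+01] F [ 0.2  0.8 -2.2] w 29.704488913942818
tub scene [293. 240.] [624.6  38. ] 0.78
tub top [259. 264.] [509.2  44.5] 0.67
tub wrist [278. 161.] [625.2  38.7] 0.76
(array([575.71052606,  47.83326904, -21.26232169]), [np.float64(26.594459498892345), np.float64(63.43065803280015), np.float64(50.74596240656088)])
tube scene [290. 206.] [618.9  31.6] 0.81
tube wrist [280. 194.] [625.  17.] 0.91
(array([627.0514423 ,  22.09716073, 176.04820222]), [np.float64(1.571021323880637), np.float64(1.5710213238807083)])
tube_top wrist [280. 292.] [624.7  14.7] 0.81
```

View pics/c3.png

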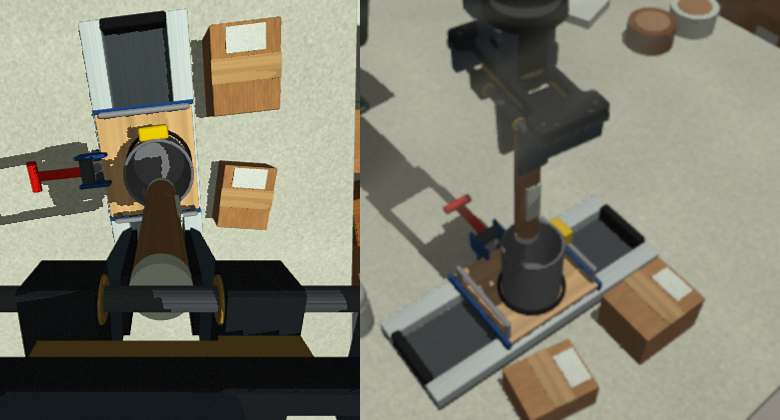

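Run:
```python
from h import *
f=grab('wrist')
h=cv2.cvtColor(f['frame'],cv2.COLOR_RGB2HSV)
y=cv2.inRange(h,(20,120,80),(36,255,255));k,l,s,c=cv2.connectedComponentsWithStats(y)
for i in range(1,k):
    if s[i,4]>60 and s[i,1]<200:
        r=cv2.minAreaRect(np.argwhere(l==i)[:,::-1].astype(np.float32));print(s[i],c[i],r)
        w=np.array([atz(f,u,146)[:2] for u in cv2.boxPoints(r)]);print(w.round(1)); print('ctr146',atz(f,c[i],146).round(1))
for u in((244,170),(313,170),(278,206)): print(u,atz(f,u,146)[:2].round(1))
# model overlay for candidates
img=cv2.cvtColor(f['frame'],cv2.COLOR_RGB2BGR)
img=cv2.resize(img[80:260,180:400],None,fx=3.5,fy=3.5)
a=np.linspace(0,2*np.pi,90)
def dr(P,col): cv2.polylines(img,[np.array([(proj(f,p)-(180,80))*3.5+1.2 for p in P]).round().astype(np.int32)],True,col,1)
C=(625.5,38)
for r,z,col in((42,146,(0,0,255)),(38,146,(0,0,255)),(38,51,(0,255,0)),(52,46,(255,0,0))): dr([(C[0]+r*np.cos(b),C[1]+r*np.sin(b),z) for b in a],col)
for t,col in((84,(255,0,255)),(92,(255,255,0))):
    t=np.radians(t);dr([(C[0]+r*np.cos(t)-w*np.sin(t),C[1]+r*np.sin(t)+w*np.cos(t),146) for r,w in((42,-17),(56,-17),(56,17),(42,17))],col)
cv2.imwrite('pics/c4.png',img)
```

```text
[257 123  31  18 425] [272.19294118 131.39058824] ((272.11151123046875, 131.3550262451172), (14.787778854370117, 30.136030197143555), 82.56858825683594)
[[612.1  93.9]
 [645.5  92.3]
 [645.   76.3]
 [611.   77.9]]
ctr146 [628.5  85.1 146. ]
(244, 170) [588.3  47.9]
(313, 170) [667.4  34.1]
(278, 206) [619.7  -2. ]
```

View pics/c4.png

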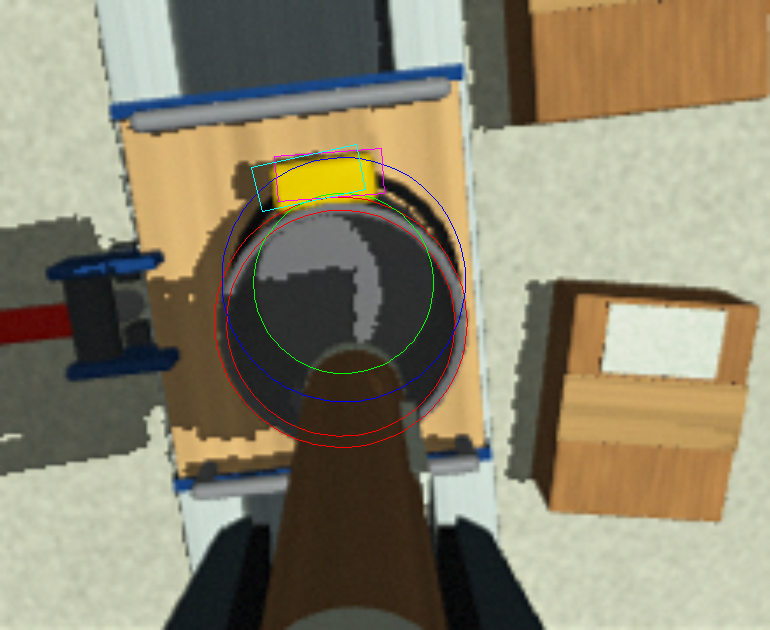

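```bash
python3 -m handwheel '[{"gripper":0,"travel":[0,0,0.02],"twist":-0.1},{"gripper":0,"travel":[0,0,0.025],"twist":0},{"gripper":0,"travel":[0,0,0.025],"twist":0},{"gripper":0,"travel":[0,0,0.025],"twist":0},{"gripper":0,"travel":[0,0,0.015],"twist":0}]'
python3 -m handwheel '[{"gripper":0,"travel":[0,0,0.004],"twist":0},{"gripper":0,"travel":[0,0,0.004],"twist":0},{"gripper":0,"travel":[0,0,0],"twist":0},{"gripper":0,"travel":[0,0,0],"twist":0}]'
python3 -m handwheel '[{"gripper":0,"travel":[0,0,0.002],"twist":0},{"gripper":0,"travel":[0,0,0.001],"twist":0},{"gripper":0,"travel":[0,0,0.001],"twist":0},{"gripper":0,"travel":[0,0,0],"twist":0}]' 4
```

```text
time_s: 12.63
ee_pos: [625.8, 17.6, 389.8]
ee_rot: [-179.8, 0.0, 85.8]
force: [-0.1, -0.8, -1.6]
gripper_width: 30.1
time_s: 12.97
ee_pos: [626.7, 17.7, 386.0]
ee_rot: [179.9, -0.0, 85.8]
force: [0.0, -0.2, -0.9]
gripper_width: 30.0
time_s: 13.3
ee_pos: [626.3, 17.7, 380.9]
ee_rot: [180.0, -0.0, 85.8]
force: [-1.2, -0.3, -0.8]
gripper_width: 29.8
```

Run:
```python
from h import *
s=st();b=grab('wrist','w5.png');a=grab('scene','s5.png')
b=cv2.imread('pics/w5.png');a=cv2.imread('pics/s5.png')
cv2.imwrite('pics/c5.png',np.hstack([b[:, 120:480],cv2.resize(a[90:300,190:400],(420,420))]))
```

```text
t 13.3 pos [626.3  17.7 380.9] rot [ 1.7998e+02 -1.0000e-02  8.5760e+01] F [-1.2 -0.3 -0.8] w 29.76931978367666
```

View pics/c5.png

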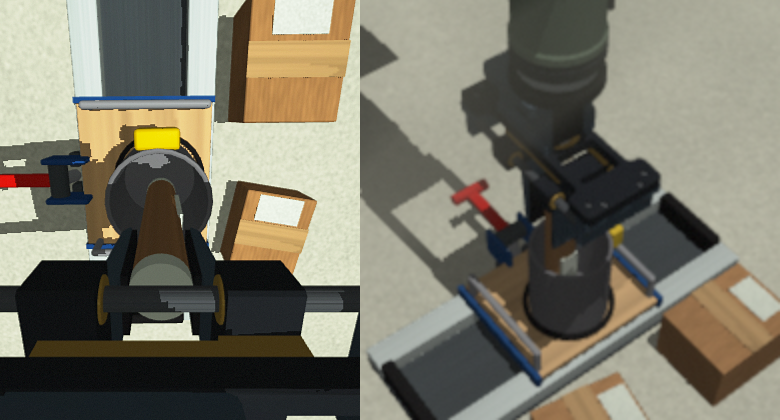

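```bash
python3 -m handwheel '[{"gripper":0,"travel":[0,0,0.001],"twist":0},{"gripper":0,"travel":[0,0,0.001],"twist":0},{"gripper":0,"travel":[0,0,0],"twist":0},{"gripper":0,"travel":[0,0,0],"twist":0}]' 4
python3 -m handwheel '[{"gripper":0,"travel":[0,0,0.001],"twist":0},{"gripper":0,"travel":[0,0,0],"twist":0},{"gripper":0,"travel":[0,0,0],"twist":0}]' 
python3 -m handwheel '[{"gripper":0,"travel":[0,0,0.001],"twist":0},{"gripper":0,"travel":[0,0,0],"twist":0},{"gripper":0,"travel":[0,0,0],"twist":0}]'
python3 -m handwheel '[{"gripper":0,"travel":[0,0,0.001],"twist":0},{"gripper":0,"travel":[0,0,0],"twist":0},{"gripper":0,"travel":[0,0,0],"twist":0}]' 3
```

```text
time_s: 13.73
ee_pos: [626.4, 17.7, 378.8]
ee_rot: [180.0, -0.0, 85.8]
force: [0.3, 0.5, -0.3]
gripper_width: 29.5
time_s: 13.98
ee_pos: [626.4, 17.8, 378.6]
ee_rot: [179.9, -0.0, 85.8]
force: [-1.6, 0.4, 4.7]
gripper_width: 29.7
time_s: 14.23
ee_pos: [626.4, 17.8, 377.5]
ee_rot: [179.9, -0.0, 85.8]
force: [-0.6, 0.5, 5.8]
gripper_width: 29.9
time_s: 14.48
ee_pos: [626.5, 17.7, 375.9]
ee_rot: [180.0, -0.0, 85.8]
force: [0.2, 0.2, 4.0]
gripper_width: 30.0
```

```bash
python3 -m handwheel '[{"gripper":0,"travel":[0.004,0,0],"twist":0},{"gripper":0,"travel":[0.004,0,0],"twist":0},{"gripper":0,"travel":[0.004,0,0],"twist":0},{"gripper":0,"travel":[0.004,0,0],"twist":0},{"gripper":0,"travel":[0.004,0,0],"twist":0}]'
python3 -m handwheel '[{"gripper":0,"travel":[0,0,0],"twist":0},{"gripper":0,"travel":[0,0,0],"twist":0}]'
python3 - <<'E'
from h import *
s=st();b=grab('wrist','w6.png');a=grab('scene','s6.png')
b=cv2.imread('pics/w6.png');a=cv2.imread('pics/s6.png')
cv2.imwrite('pics/c6.png',np.hstack([b[:, 120:480],cv2.resize(a[90:300,190:400],(420,420))]))
E
```

```text
time_s: 14.9
ee_pos: [627.9, 38.1, 375.2]
ee_rot: [-180.0, 0.0, 85.8]
force: [0.2, -0.6, -0.3]
gripper_width: 29.8
time_s: 15.07
ee_pos: [627.8, 38.1, 375.2]
ee_rot: [-179.9, -0.0, 85.8]
force: [-0.0, 0.4, -0.5]
gripper_width: 29.9
t 15.0667 pos [627.8  38.1 375.2] rot [-1.7995e+02 -2.0000e-02  8.5790e+01] F [-0.   0.4 -0.5] w 29.901226809854073
```

View pics/c6.png

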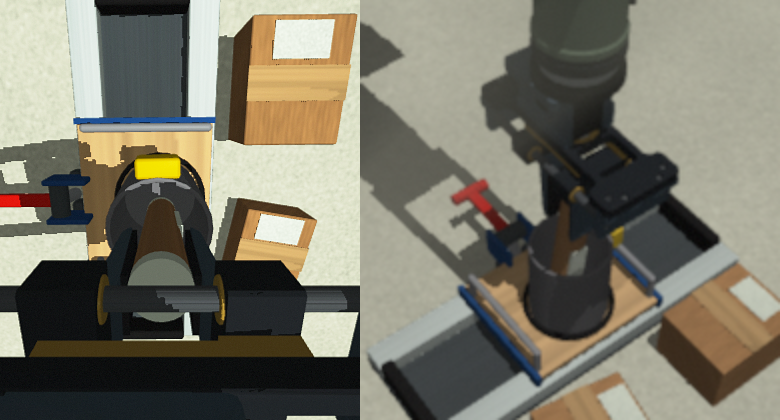

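```bash
cat > axis.py <<'E'
from h import *
def axis(cams=('scene','wrist')):
    N=[]
    for n in cams:
        f=grab(n);p=env.trace(n,'tube')
        if not p: print(n,'none');continue
        p=p[0];pts=np.argwhere(p['pixels'])[:,::-1].astype(np.float32)
        vx,vy,x0,y0=cv2.fitLine(pts,cv2.DIST_HUBER,0,.01,.01).ravel()
        r1=ray(f,(x0,y0));r2=ray(f,(x0+40*vx,y0+40*vy));nn=np.cross(r1[1],r2[1]);N.append((nn/np.linalg.norm(nn),r1[0]));print(n,round(p['confidence'],2),len(pts),np.round(p['uv']))
    if len(N)<2: return
    d=np.cross(N[0][0],N[1][0]);d/=np.linalg.norm(d);d*=np.sign(d[2])
    A=np.array([N[0][0],N[1][0],[0,0,1]])
    for z in(51,146,200): print(z,np.linalg.solve(A,[N[0][0]@N[0][1],N[1][0]@N[1][1],z]).round(1))
    print('dir',d.round(3),'tilt',np.arccos(d[2]).round(3))
if __name__=='__main__':
    st();axis();axis(('scene','top'))
    for n in('scene','wrist','top'): print(n,[(np.round(p['uv']).tolist(),round(p['confidence'],2)) for p in env.pinpoint(n,'tube_top')[:2]])
E
python3 axis.py
```

```text
t 15.1667 pos [627.7  37.8 375.3] rot [-1.7993e+02 -1.0000e-02  8.5770e+01] F [-0.5  0.4 -0.2] w 29.940165051846837
scene 0.8 367 [292. 217.]
wrist 0.61 4367 [280. 257.]
51 [628.6  46.5  51. ]
146 [627.2  34.  146. ]
200 [626.4  26.9 200. ]
dir [-0.015 -0.131  0.991] tilt 0.132
scene 0.84 412 [295. 216.]
top none
scene []
wrist [([282.0, 289.0], 0.69)]
top []
```

The foot's front edge has moved back in the wrist image from row 182 to row 200. That is about 19 mm for a 20 mm drag, so the foot stayed put and the tube is tilting. I'll go on.

```bash
python3 -m handwheel '[{"gripper":0,"travel":[0.004,0,0],"twist":0},{"gripper":0,"travel":[0.004,0,0.0005],"twist":0},{"gripper":0,"travel":[0.004,0,0.0005],"twist":0},{"gripper":0,"travel":[0.004,0,0.0005],"twist":0},{"gripper":0,"travel":[0.004,0,0.001],"twist":0}]'
python3 -m handwheel '[{"gripper":0,"travel":[0.003,0,0.001],"twist":0},{"gripper":0,"travel":[0.003,0,0.001],"twist":0},{"gripper":0,"travel":[0,0,0],"twist":0},{"gripper":0,"travel":[0,0,0],"twist":0}]'
python3 - <<'E'
from h import *
s=st();b=grab('wrist','w7.png');a=grab('scene','s7.png')
b=cv2.imread('pics/w7.png');a=cv2.imread('pics/s7.png')
cv2.imwrite('pics/c7.png',np.hstack([b[:, 120:480],cv2.resize(a[90:300,190:400],(420,420))]))
E
```

```text
time_s: 16.13
ee_pos: [629.4, 58.2, 373.8]
ee_rot: [179.9, -0.0, 85.8]
force: [-0.7, 0.2, 2.3]
gripper_width: 29.8
time_s: 16.47
ee_pos: [629.9, 63.9, 371.6]
ee_rot: [180.0, -0.0, 85.8]
force: [-0.9, 0.6, 3.0]
gripper_width: 29.9
t 16.4667 pos [629.9  63.9 371.6] rot [ 1.7996e+02 -3.0000e-02  8.5780e+01] F [-0.9  0.6  3. ] w 29.93029159357152
```

View pics/c7.png

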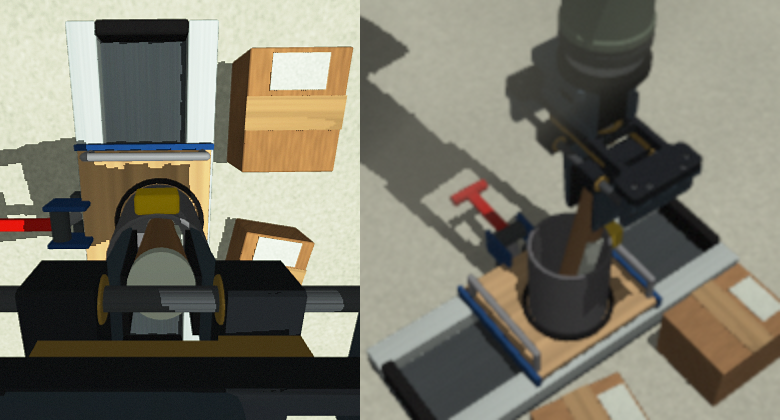

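```bash
python3 -m handwheel '[{"gripper":70,"travel":[0,0,0],"twist":0},{"gripper":70,"travel":[0,0,0],"twist":0},{"gripper":70,"travel":[0,0,0],"twist":0},{"gripper":70,"travel":[0,0,0],"twist":0},{"gripper":70,"travel":[0,0,0],"twist":0}]'
python3 -m handwheel '[{"gripper":70,"travel":[0,0,0],"twist":0},{"gripper":70,"travel":[0,0,0],"twist":0},{"gripper":70,"travel":[0,0,-0.01],"twist":0},{"gripper":70,"travel":[0,0,-0.025],"twist":0},{"gripper":70,"travel":[0,0,-0.03],"twist":0}]'
python3 -m handwheel '[{"gripper":70,"travel":[0,0,-0.03],"twist":0},{"gripper":70,"travel":[0,0,-0.03],"twist":0},{"gripper":70,"travel":[0,0,0],"twist":0},{"gripper":70,"travel":[0,0,0],"twist":0}]'
python3 - <<'E'
from h import *
s=st();b=grab('wrist','w8.png');a=grab('scene','s8.png')
b=cv2.imread('pics/w8.png');a=cv2.imread('pics/s8.png')
cv2.imwrite('pics/c8.png',np.hstack([b[:, 120:480],cv2.resize(a[90:300,190:400],(420,420))]))
fs={n:grab(n) for n in('scene','wrist','top')};r=[]
for t,z in dict(tube_top=220,brake_bar=55,brake_hinge=55,tub=46).items():
  r=[]
  for n in fs:
    for p in env.pinpoint(n,t)[:1]: print(t,n,np.round(p['uv']),np.round(atz(fs[n],p['uv'],z)[:2],1),round(p['confidence'],2)); r.append(ray(fs[n],p['uv']))
  if len(r)>1: print(inter(r))
E
```

```text
time_s: 16.98
ee_pos: [629.8, 63.4, 370.9]
ee_rot: [-180.0, 0.0, 85.8]
force: [-0.4, 0.6, -0.0]
gripper_width: 60.7
time_s: 17.4
ee_pos: [629.5, 63.5, 435.7]
ee_rot: [-179.7, 0.0, 85.8]
force: [1.1, 0.7, 0.4]
gripper_width: 63.7
time_s: 17.73
ee_pos: [629.6, 63.6, 499.3]
ee_rot: [179.7, -0.1, 85.8]
force: [-0.3, 0.8, -0.2]
gripper_width: 63.9
t 17.7333 pos [629.6  63.6 499.3] rot [ 1.7968e+02 -6.0000e-02  8.5760e+01] F [-0.3  0.8 -0.2] w 63.91250024072245
tube_top scene [314. 167.] [614.7  96.4] 0.71
tube_top wrist [282. 192.] [631.4  80.4] 0.67
tube_top top [258. 264.] [500.8  44.1] 0.28
(array([579.44168971,  75.33566314, 201.49909238]), [np.float64(40.63859193256337), np.float64(51.647111155760314), np.float64(83.66909651605367)])
brake_bar scene [244. 188.] [445.5  43.7] 0.79
brake_bar wrist [156. 199.] [438.9  42.4] 0.79
(array([441.8288445 ,  43.57564261,  54.70253109]), [np.float64(2.902450818098995), np.float64(2.902450818099043)])
brake_hinge scene [266. 208.] [524.6  46. ] 0.57
brake_hinge wrist [210. 195.] [521.4  41.7] 0.72
brake_hinge top [260. 263.] [510.4  42.7] 0.65
(array([517.04173298,  43.98521743,  48.77609833]), [np.float64(6.197739087139665), np.float64(4.680103247986372), np.float64(6.5022697211939)])
tub scene [290. 241.] [622.9  30.4] 0.68
tub wrist [282. 194.] [629.   34.3] 0.78
tub top [267. 212.] [625.   29.3] 0.77
(array([625.73124492,  31.14165348,  45.62233943]), [np.float64(2.9293137516616206), np.float64(4.381348640710371), np.float64(1.9694856240289444)])
```

View pics/c8.png

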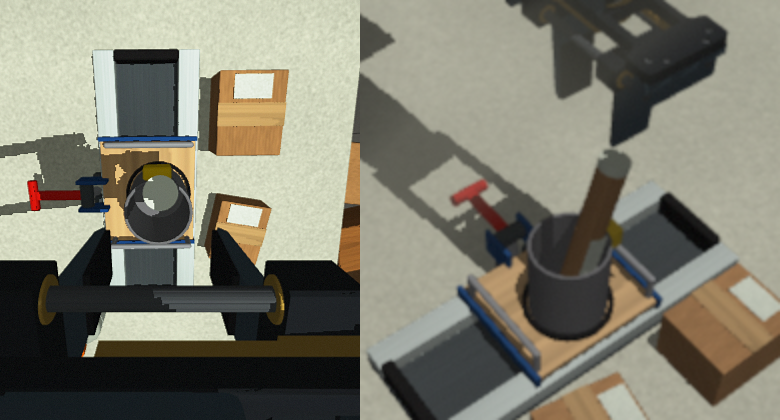

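```bash
python3 -m handwheel '[{"gripper":100,"travel":[0,0,0],"twist":-0.112},{"gripper":100,"travel":[0,0,0],"twist":-0.112},{"gripper":100,"travel":[0,0,0],"twist":-0.112},{"gripper":100,"travel":[0,0,0],"twist":-0.112},{"gripper":100,"travel":[0,0,0],"twist":-0.112}]'
python3 -m handwheel '[{"gripper":100,"travel":[0,0,0],"twist":-0.112},{"gripper":100,"travel":[0,0,0],"twist":-0.112},{"gripper":100,"travel":[0,0,0],"twist":-0.112},{"gripper":100,"travel":[0,0,0],"twist":-0.112},{"gripper":100,"travel":[0,0,0],"twist":-0.112}]'
python3 -m handwheel '[{"gripper":100,"travel":[0,0,0],"twist":-0.112},{"gripper":100,"travel":[0,0,0],"twist":-0.112},{"gripper":100,"travel":[0,0,0],"twist":-0.112},{"gripper":100,"travel":[0,0,0],"twist":-0.112},{"gripper":100,"travel":[0.037,-0.0065,0],"twist":0}]'
python3 -m handwheel '[{"gripper":100,"travel":[0.037,-0.0065,0],"twist":0},{"gripper":100,"travel":[0.037,-0.0065,0],"twist":0},{"gripper":100,"travel":[0.037,-0.0065,0],"twist":0},{"gripper":100,"travel":[0.037,-0.0065,0],"twist":0},{"gripper":100,"travel":[0,0,0.03],"twist":0}]'
python3 -m handwheel '[{"gripper":100,"travel":[0,0,0.035],"twist":0},{"gripper":100,"travel":[0,0,0.035],"twist":0},{"gripper":100,"travel":[0,0,0.035],"twist":0},{"gripper":100,"travel":[0,0,0.035],"twist":0},{"gripper":100,"travel":[0,0,0],"twist":0}]'
python3 -m handwheel '[{"gripper":100,"travel":[0,0,0],"twist":0},{"gripper":100,"travel":[0,0,0],"twist":0}]'
cat > red.py <<'E'
from h import *
s=st();f=grab('wrist','w9.png')
h=cv2.cvtColor(f['frame'],cv2.COLOR_RGB2HSV);m=cv2.inRange(h,(0,150,70),(6,255,255))|cv2.inRange(h,(174,150,70),(180,255,255))
k,l,q,c=cv2.connectedComponentsWithStats(m);i=1+np.argmax(q[1:,4]);print(q[i],c[i])
# bar extent: widest rows
for v in range(q[i][1],q[i][1]+q[i][3],3):
    u=np.where(l[v]==i)[0]
    if len(u): print(v,u.min(),u.max(),atz(f,((u.min()+u.max())/2,v),62)[:2].round(1),(np.linalg.norm(atz(f,(u.min(),v),62)-atz(f,(u.max()+1,v),62))).round(1))
for p in env.pinpoint('wrist','brake_bar')[:1]: print(p['uv'],p['confidence'],atz(f,p['uv'],55))
R_=R.from_euler('xyz',s['ee_rot'],degrees=True).as_matrix()
for d in(-1,1): print('tip line',proj(f,np.array(s['ee_pos'])+R_@np.array([0,46*d,191])).round())
E
python3 red.py
```

```text
time_s: 19.0
ee_pos: [629.8, 63.6, 496.3]
ee_rot: [180.0, 0.0, 118.2]
force: [-0.1, 0.5, 0.5]
gripper_width: 90.8
time_s: 19.42
ee_pos: [629.7, 63.5, 496.3]
ee_rot: [180.0, 0.0, 150.2]
force: [-0.6, 0.6, 0.6]
gripper_width: 91.2
time_s: 19.83
ee_pos: [596.6, 60.2, 493.4]
ee_rot: [180.0, 0.1, 175.8]
force: [-0.3, -0.7, -0.6]
gripper_width: 90.9
time_s: 20.25
ee_pos: [438.1, 44.9, 471.7]
ee_rot: [179.9, 0.6, 175.6]
force: [0.1, 0.2, -0.8]
gripper_width: 91.3
time_s: 20.67
ee_pos: [440.3, 45.2, 321.1]
ee_rot: [-179.9, -0.7, 175.6]
force: [-1.6, -0.4, 0.0]
gripper_width: 91.0
time_s: 20.83
ee_pos: [443.8, 45.4, 328.0]
ee_rot: [180.0, 0.2, 175.6]
force: [-0.6, -0.7, 0.4]
gripper_width: 91.3
t 20.8333 pos [443.8  45.4 328. ] rot [179.97   0.18 175.6 ] F [-0.6 -0.7  0.4] w 91.2520277357394
[ 260  200   50   79 1633] [284.68218004 229.49234538]
200 277 308 [430.9  55.2] 28.0
203 260 309 [433.1  48. ] 43.9
206 260 309 [435.8  47.9] 44.1
209 260 309 [438.6  47.7] 44.2
212 260 309 [441.4  47.4] 44.4
215 278 291 [444.2  47.2] 12.5
218 278 291 [447.  47.] 12.5
221 278 291 [449.8  46.8] 12.5
224 278 291 [452.7  46.6] 12.6
227 278 291 [455.6  46.4] 12.6
230 278 291 [458.5  46.2] 12.7
233 278 291 [461.4  46. ] 12.7
236 278 291 [464.3  45.8] 12.8
239 278 291 [467.3  45.6] 12.8
242 278 292 [470.3  45.8] 13.8
245 278 292 [473.3  45.6] 13.8
248 278 292 [476.3  45.4] 13.8
251 278 292 [479.4  45.2] 13.9
254 278 292 [482.4  44.9] 13.9
257 278 291 [485.5  44.3] 13.1
260 278 291 [488.6  44. ] 13.1
263 279 291 [491.7  44.3] 12.2
266 278 292 [494.8  44.1] 14.1
269 278 292 [498.   43.8] 14.2
272 278 292 [501.2  43.6] 14.2
275 278 292 [504.4  43.4] 14.3
278 279 290 [507.6  42.7] 11.5
[282.1, 206.1] 0.8 [437.899585    45.61205264  55.        ]
tip line [212. 253.]
tip line [355. 253.]
```

View pics/w9.png

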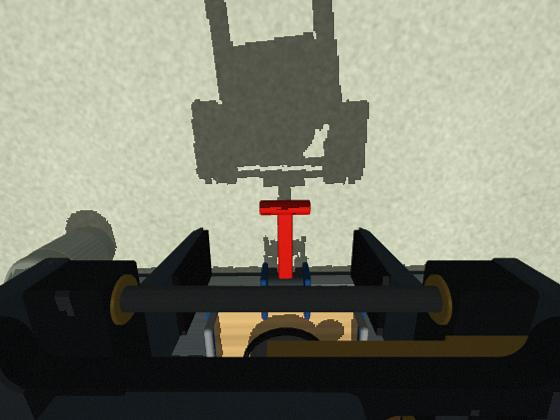

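```bash
python3 -m handwheel '[{"gripper":100,"travel":[0.004,0.002,0.025],"twist":0},{"gripper":100,"travel":[0,0,0.025],"twist":0},{"gripper":100,"travel":[0,0,0.025],"twist":0},{"gripper":100,"travel":[0,0,0.025],"twist":0},{"gripper":100,"travel":[0,0,0],"twist":0}]' 10
python3 -m handwheel '[{"gripper":60,"travel":[0,0,0],"twist":0},{"gripper":60,"travel":[0,0,0],"twist":0},{"gripper":60,"travel":[0,0,0],"twist":0},{"gripper":60,"travel":[0,0,0],"twist":0},{"gripper":60,"travel":[0,0,0],"twist":0}]' 10
python3 red.py | grep -v '^2[2-7]'
```

```text
time_s: 21.35
ee_pos: [438.3, 47.6, 224.5]
ee_rot: [-180.0, -0.3, 175.6]
force: [-0.7, 0.7, -0.2]
gripper_width: 91.2
time_s: 21.77
ee_pos: [439.4, 47.7, 227.4]
ee_rot: [180.0, 0.1, 175.6]
force: [0.4, -0.8, -0.2]
gripper_width: 60.7
t 21.7667 pos [439.4  47.7 227.4] rot [1.7997e+02 1.5000e-01 1.7560e+02] F [ 0.4 -0.8 -0.2] w 60.72272088346704
[ 244  254   80   32 2024] [283.3715415  267.57312253]
281 273 295 [444.4  47.5] 13.0
284 273 295 [446.3  47.4] 13.0
[281.0, 265.5] 0.91 [438.31902657  46.28643112  55.        ]
tip line [212. 253.]
tip line [355. 253.]
```

```bash
python3 -m handwheel '[{"gripper":30,"travel":[0,0,0],"twist":0},{"gripper":30,"travel":[0,0,0],"twist":0},{"gripper":30,"travel":[0,0,0],"twist":0},{"gripper":30,"travel":[0,0,0],"twist":0},{"gripper":30,"travel":[0,0,0],"twist":0}]' 15
```

```text
time_s: 22.28
ee_pos: [439.1, 47.7, 226.4]
ee_rot: [180.0, 0.0, 175.6]
force: [-1.1, -0.8, 3.3]
gripper_width: 45.5
```

```bash
python3 -m handwheel '[{"gripper":30,"travel":[-0.0002,0,-0.005],"twist":0},{"gripper":30,"travel":[-0.0004,0,-0.005],"twist":0},{"gripper":30,"travel":[-0.0008,0,-0.005],"twist":0},{"gripper":30,"travel":[-0.0011,0,-0.005],"twist":0},{"gripper":30,"travel":[-0.0014,0,-0.0048],"twist":0}]'
python3 -m handwheel '[{"gripper":30,"travel":[-0.0017,0,-0.0047],"twist":0},{"gripper":30,"travel":[-0.002,0,-0.0046],"twist":0},{"gripper":30,"travel":[-0.0022,0,-0.0045],"twist":0},{"gripper":30,"travel":[-0.0025,0,-0.0043],"twist":0},{"gripper":30,"travel":[-0.0028,0,-0.0041],"twist":0}]'
python3 -m handwheel '[{"gripper":30,"travel":[-0.0031,0,-0.004],"twist":0},{"gripper":30,"travel":[-0.0033,0,-0.0037],"twist":0},{"gripper":30,"travel":[0,0,0],"twist":0},{"gripper":30,"travel":[0,0,0],"twist":0}]'
python3 red.py | grep -v '^3'
```

```text
time_s: 22.7
ee_pos: [442.6, 47.3, 251.3]
ee_rot: [-180.0, -0.1, 175.6]
force: [0.5, 1.1, -4.6]
gripper_width: 46.2
time_s: 23.12
ee_pos: [453.5, 46.5, 273.4]
ee_rot: [-180.0, -0.2, 175.6]
force: [-4.0, 0.9, -2.8]
gripper_width: 46.0
time_s: 23.45
ee_pos: [460.1, 46.0, 281.8]
ee_rot: [-180.0, -0.1, 175.6]
force: [-5.6, 1.2, 4.7]
gripper_width: 45.8
t 23.45 pos [460.1  46.  281.8] rot [-1.7999e+02 -1.0000e-01  1.7559e+02] F [-5.6  1.2  4.7] w 45.78041197547195
[ 241  251   80   35 2064] [280.5876938  264.42005814]
251 257 317 [472.2  48. ] 45.8
254 243 319 [474.3  43.4] 58.0
257 242 319 [476.8  42.8] 59.0
260 242 320 [479.3  43. ] 59.9
263 241 320 [481.8  42.4] 60.9
266 241 320 [484.3  42.2] 61.1
269 242 320 [486.9  42.4] 60.5
272 242 319 [489.5  41.8] 60.0
275 271 291 [492.1  42. ] 16.2
278 271 291 [494.7  41.8] 16.3
281 271 291 [497.3  41.6] 16.3
284 271 291 [500.   41.4] 16.4
[277.7, 261.4] 0.65 [483.94922195  40.0327041   55.        ]
tip line [212. 253.]
tip line [355. 253.]
```

```bash
python3 -m handwheel '[{"gripper":30,"travel":[0,0,-0.0015],"twist":0},{"gripper":30,"travel":[-0.0005,0,-0.0015],"twist":0},{"gripper":30,"travel":[0,0,0],"twist":0},{"gripper":30,"travel":[0,0,0],"twist":0}]'
python3 -m handwheel '[{"gripper":30,"travel":[-0.0005,0,-0.001],"twist":0},{"gripper":30,"travel":[-0.0005,0,-0.001],"twist":0},{"gripper":30,"travel":[0,0,0],"twist":0}]'
```

```text
time_s: 23.88
ee_pos: [461.6, 45.9, 284.4]
ee_rot: [180.0, 0.1, 175.6]
force: [-0.4, -0.1, -0.9]
gripper_width: 45.7
time_s: 24.13
ee_pos: [462.4, 45.8, 285.3]
ee_rot: [-180.0, 0.0, 175.6]
force: [3.2, -1.0, -13.5]
gripper_width: 45.7
```

```bash
python3 -m handwheel '[{"gripper":100,"travel":[0,0,0],"twist":0},{"gripper":100,"travel":[0,0,0],"twist":0},{"gripper":100,"travel":[0,0,0],"twist":0},{"gripper":100,"travel":[0,0,0],"twist":0},{"gripper":100,"travel":[0,0,0],"twist":0}]'
python3 -m handwheel '[{"gripper":100,"travel":[0,0,0],"twist":0},{"gripper":100,"travel":[0,0,-0.02],"twist":0},{"gripper":100,"travel":[0,0,-0.035],"twist":0},{"gripper":100,"travel":[0,0,-0.035],"twist":0},{"gripper":100,"travel":[0.03,0,-0.02],"twist":0}]'
python3 -m handwheel '[{"gripper":100,"travel":[0.03,0,-0.01],"twist":0},{"gripper":100,"travel":[0.03,0,0],"twist":0},{"gripper":100,"travel":[0,0,0],"twist":0},{"gripper":100,"travel":[0,0,0],"twist":0}]'
python3 - <<'E'
from h import *
st();a=grab('scene','s10.png');b=grab('top','t10.png')
cv2.imwrite('pics/c10.png',np.hstack([cv2.resize(cv2.imread('pics/s10.png')[90:330,170:410],(400,400)),cv2.resize(cv2.imread('pics/t10.png')[120:320,160:360],(400,400))]))
fs={'scene':a,'top':b}
for t,z in dict(brake_bar=110,brake_hinge=55,tube_top=222,tub=46,deck=46).items():
  r=[]
  for n in fs:
    for p in env.pinpoint(n,t)[:1]: print(t,n,np.round(p['uv']),np.round(atz(fs[n],p['uv'],z)[:2],1),round(p['confidence'],2)); r.append(ray(fs[n],p['uv']))
  if len(r)>1: print(inter(r))
E
```

```text
time_s: 24.55
ee_pos: [462.0, 46.0, 286.5]
ee_rot: [180.0, 0.1, 175.6]
force: [0.3, 0.3, -0.5]
gripper_width: 76.6
time_s: 24.97
ee_pos: [435.8, 48.2, 399.7]
ee_rot: [179.9, 0.6, 175.6]
force: [1.5, 1.0, 0.6]
gripper_width: 91.2
time_s: 25.3
ee_pos: [371.0, 52.8, 406.5]
ee_rot: [180.0, 0.1, 175.6]
force: [0.6, 0.5, 0.1]
gripper_width: 91.3
t 25.3 pos [371.   52.8 406.5] rot [1.7998e+02 1.0000e-01 1.7563e+02] F [0.6 0.5 0.1] w 91.25289271328815
brake_bar scene [247. 177.] [466.2  42.5] 0.79
brake_bar top [257. 284.] [465.3  47.1] 0.75
(array([464.40671753,  45.77623426, 106.50605294]), [np.float64(1.685045685476341), np.float64(1.6850456854763913)])
brake_hinge scene [261. 209.] [521.1  33.6] 0.75
brake_hinge top [260. 260.] [516.3  42.7] 0.55
(array([515.47674272,  40.74001154,  44.31820405]), [np.float64(2.443665753891049), np.float64(2.443665753891123)])
tube_top scene [317. 170.] [624.   93.5] 0.92
tube_top top [241. 191.] [634.6  80.7] 0.79
(array([632.657387  ,  81.43741882, 236.56122387]), [np.float64(1.908988327088506), np.float64(1.9089883270884813)])
tub top [266. 214.] [621.5  31.2] 0.65
```

View pics/c10.png

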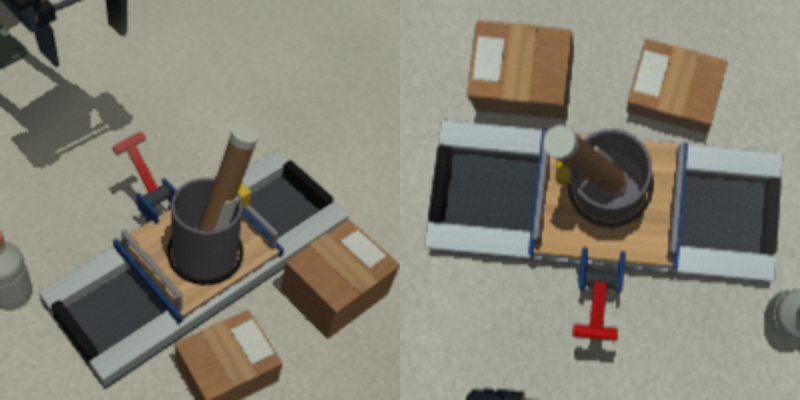

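```bash
python3 -c "
from workcell import env
print(env.job_done())"
```

```text
the job is handed in; nothing more can be done
None
```

I finished the job and handed it in at about 25.5 s of the 61 s allowed. The hand-in gives no verdict, so what follows is from my own checks.

**What I did**
- I pressed the brake lever down with shut fingers until it met its stop, with about 13 N at the end.
- I gripped the tube and lowered it into the tub until its foot touched the floor. Then I tilted it toward the yellow tab in a light 3 N grip and let go.
- I pinched the brake bar by its ends and lifted it along its arc to the upper stop. Then I opened the fingers and backed away.

**Last checks**
- **Brake:** the bar was at about (464, 46, 107) mm, its released position within about 6 mm. The side and top views also show the lever up.
- **Tube:** it leans on the tab side. Its top was at about (633, 81) mm, roughly 45 mm from the tub centre toward the tab and, by rough estimate, within about 10 mm sideways.
- **Tub, trolley, bystanders:** in the last pictures the tub stands upright in its holder, the trolley is in place and the parcels are where they were. The glue bottle is only partly in view, and I did not measure it again.
- **Robot:** it was clear of everything, with about 0.5 N on the tool.

**Checks that disagreed**
- A camera fit of the tube's axis during the tilt pointed the wrong way. The tube was mostly hidden, so I went by the shift of its foot in the wrist picture.
- The tub centre estimates spread by up to about 8 mm between cameras. A first fit of the tab direction gave 91.5° against my rough estimate of about 80°. I used 87° from the close-up overlay.

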